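Fit the second guide rod into a twin-rod guide block

TASK

Take the long grooved guide rod out of the rack, start its tapered, grooved end in the empty bore of the guide block held in the vise and push it about half-way in. Let go of it there, take a fresh hold near its rear end, straighten it and push it gently on, under the drag of the spring ball, until it bottoms and sticks out as far as its finished twin; then let go. Never force it, and leave everything else on the bench where it is.

Things in the scene. Friction and masses are not known exactly. Their poses are not given: they have to be found in the camera images.
- guide_rod: The rod to fit: hollow ground steel, 14 mm thick, 200 mm long, 160 g, lying level in any one of the rack's three pigeonholes, its front 90 mm sticking out; the only rod with a groove (12 mm wide, 2 mm deep, its middle 45 mm behind the nose). Origin: centre of its rear end, on the axis; y runs along the rod to the nose (it may roll, so x and z mean nothing).
- rod_nose (a point): Centre of the rod's front face, at its tapered end (the last 8 mm taper from 14 to 8 mm thick), 200 mm from the origin of guide_rod along y.
- block: Fixed: aluminium guide block 140 mm wide (x), 160 long (y), 76 high, held 40 mm above the table in a green machine vise (jaws 82 mm high, T-handle 260 mm off at the +x end). Origin on the table below its middle; y = direction of insertion. In its front (-y) face are two bores 85 mm above the table: the empty one at x = -40 mm, the finished twin's at x = +40 mm.
- bore_mouth (a point): Centre of the empty bore at the front face. The bore is 15 mm wide, level, 140 mm deep along the block's y, with a 3 mm conical lead-in: the rod has 1 mm of play. Let go half-way, the rod stays, but its rear end droops by 2 to 4 degrees; held hard and pushed on like that it wedges, so raise it straight in line with the bore first. Fully home it sticks out 60 mm.
- bore_end (a point): Centre of the flat, hard bottom of the empty bore, 140 mm from bore_mouth along the block's y.
- ball (a point): Lowest point of a spring ball that stands 3 mm into the empty bore from above, 95 mm in from the mouth. From about 97 mm deep the rod runs under it with a drag of 3 to 7 N; at about 134 mm the ball drops into the groove and the drag ends, 6 mm before the hard bottom. A rod that lies straight needs no more than 10 N; much more means that it is wedged or home.
- twin_end (a point): Centre of the end of the finished twin rod, 14 mm thick, which sticks out 60 mm from the block's front face beside the empty bore: so far must the fitted rod stick out too.
- rack: Fixed plywood rack 190 mm wide (x), 120 deep (y), 75 high, with three pigeonholes 26 mm wide, 70 mm apart, open to its +y side only. Rods lie in them on V-shaped floors, axis about 45 mm above the table, and come out straight along the rack's +y. Origin on the table below its middle; the open face is at y = +60 mm.
- short_rod: Bystander in another pigeonhole: plain steel rod 16 mm thick, 150 mm long, sticking out 40 mm. Origin at its rear end, y along it.
- thin_rod: Bystander in another pigeonhole: plain steel rod 8 mm thick, 190 mm long, sticking out 80 mm. Origin at its rear end, y along it.
- yoke: Bystander: flat aluminium end plate 120 x 36 x 12 mm with holes, lying on the table. Origin at its underside.
- bushing: Bystander: brass bushing 24 mm wide, 22 mm high, standing on the table.
- bushing2: Bystander: another such bushing.
- grease: Bystander: white jar 60 mm wide and 62 mm high.
- mallet: Bystander: mallet with a wooden handle, lying flat.
- wrench: Bystander: steel wrench, lying flat.

How it is judged (in metres and radians):
On the way, in this order (a step that is already met when the one before it is completed fails the run):
1. the rod, held in the gripper, is 30 to 100 mm deep in the empty bore (angle between the y axis of guide_rod and the y axis of block, either way round below 0.12 rad and x of rod_nose in the frame of bore_mouth between -0.006 and 0.006 m and z of rod_nose in the frame of bore_mouth between -0.006 and 0.006 m and y of rod_nose in the frame of bore_mouth between 0.03 and 0.1 m and contact force between the fingers and guide_rod above 1 N), for 0.1 s.
2. the fingers have let go of the rod while it stays 30 to 100 mm deep in the bore (angle between the y axis of guide_rod and the y axis of block, either way round below 0.12 rad and x of rod_nose in the frame of bore_mouth between -0.006 and 0.006 m and z of rod_nose in the frame of bore_mouth between -0.006 and 0.006 m and y of rod_nose in the frame of bore_mouth between 0.03 and 0.1 m and contact force between the fingers and guide_rod below 0.2 N), for 0.2 s.
3. the fingers bear on the rod's rear 90 mm, the nose not yet past 115 mm deep (angle between the y axis of guide_rod and the y axis of block, either way round below 0.12 rad and x of rod_nose in the frame of bore_mouth between -0.006 and 0.006 m and z of rod_nose in the frame of bore_mouth between -0.006 and 0.006 m and y of rod_nose in the frame of bore_mouth below 0.115 m and contact force between the fingers and guide_rod above 1 N and y of the grasp point in the frame of guide_rod below 0.09 m), for 0.1 s.
At the end, for the whole second after the job is handed in: The guide rod lies in the empty bore of the block, its nose within 2.5 mm of the bottom (sticking out no more than 62.5 mm), let go and at rest (angle between the y axis of guide_rod and the y axis of block, either way round below 0.04 rad and x of rod_nose in the frame of bore_mouth between -0.004 and 0.004 m and z of rod_nose in the frame of bore_mouth between -0.004 and 0.004 m and y of rod_nose in the frame of bore_mouth above 0.1375 m and contact force between the fingers and guide_rod below 0.2 N and linear speed of guide_rod below 0.01 m/s); the robot touches nothing.
It fails at once if the rod and the block pressed together with more than 35 N (contact force between guide_rod and block above 35 N).
It fails at once if the short or the thin rod moved more than 15 mm (distance of any of short_rod, thin_rod from where it was at the start of the episode above 0.015 m).
It fails at once if the yoke plate, a bushing, the jar, the mallet or the wrench moved more than 15 mm (distance of any of yoke, bushing, bushing2, grease, mallet, wrench from where it was at the start of the episode above 0.015 m).
It also fails if it takes over 66 s, if anything falls off the work surface, if the arm or the gripper's body presses on something with over 40 N, if the wrist force passes 120 N, or if a joint passes its speed limit or range.

ROBOT

A 7-joint arm with a two-finger parallel gripper is mounted at the origin on the work surface. World frame = base frame: x ahead of the robot, y to its left, z up, the work surface at z = 0. Lengths are in mm, angles in rad, forces in N, time in s.
With the tool pointing down it reaches from about 400 to 875 mm from the base axis. Payload 4.4 kg.
Tool frame: the origin (TCP) lies at the very end of the fingers, on their centre line; the grasp point (between the pads) lies 19 mm behind it; z points along the fingers, y is the direction in which the jaws open and shut (so a half turn about z gives the same grasp; the last joint's range is limited). The gripper opens to 85 mm and grips with 20 to 120 N. Pads are 22 mm wide; open, the fingers measure 114 mm over their backs; the gripper's body (76 mm by 85 mm) begins 54 mm behind the grasp point. The pads swing forward as they close: fully open they stand 13 mm farther back than shut.
Start: joints at [-1.25, 0.628, 0.038, 1.517, -0.027, 0.996, -0.02], TCP at [245.175, 602.002, 231.313] pointing down, gripper open.
Joint ranges: [-3.06, 3.06], [-0.37, 2.12], [-1.25, 1.32], [0.18, 2.47], [-1.1, 4.24], [0.23, 1.98], [-2.94, 2.94]. Speed limits (rad/s): [2.57, 2.57, 3.14, 3.14, 3.14, 3.14, 3.14].

INTERFACE

Orientations are given as [roll, pitch, yaw] about the fixed x, y, z axes, in that order (R = Rz(yaw) Ry(pitch) Rx(roll)).
In Python, from cell import ctrl gives the robot as it stands.
- The arm moves only by the shell command python3 -m crank 'ROWS' [OPENING]. ROWS is JSON, a list that holds one entry, the list of rows, each a list of 6 numbers: the shift along the tool's x, y, z in units of 30 mm (1.0 is 30 mm), then the turn, a rotation vector about the tool's x, y, z in units of 6 degrees (1.0 is 6 degrees). In form: [[[tx, ty, tz, rx, ry, rz], ...]]. A call has 1 to 12 rows; each row shifts and turns the pose as measured when the row begins, along the tool's axes as they then stand; what a row does not reach is not made up. A row lasts 1/12 s, in which the tool goes at most 41.7 mm and 7.16 degrees, less where a joint would pass 70% of its speed; a pose out of reach is approached as far as the arm can. A call is refused whole if a number of a shift passes 1 or a number of a turn 1, either way. A call with a gripper value outside its range is refused whole. OPENING is the gripper command: -1 is fully open, 1 is shut, values between are in proportion, set as the call begins (- or left out, the last holds). The fingers move at their own pace and stop on an object; the grip force is fixed at half the most. Time passes only in rows, so rows that do not move let the fingers close. It gives the time, the measured TCP pose, the force and the opening at its end, in the units of the state.
- ctrl.read_state(): the state, without advancing time (a new reading comes with each control period).
- ctrl.get_image(name): name is "side" or "top"; returns a dict with "color" (384x512x3 uint8, red, green, blue), "depth" (384x512 float32, mm along the optical axis (not along the pixel's ray), 0 where there is no reading), "camera_matrix" (3x3 intrinsics, pixels), "R" (3x3) and "t" (3): a world point X has camera coordinates R X + t. Camera axes: x right, y down, z forward; pixel columns grow to the right and rows downward; lengths in mm; the calibration is good to about 2 mm. A picture is of the moment at which its call begins.
- ctrl.finish_job(): hands the job in, once; it reports no verdict.
Trained networks look in a picture, given as the dict that the camera call returned (one of the last four; its "shot" number tells which), for a name from the list of things; names that differ only in an ending like _2 or _b are one class to them, and where a whole thing is asked for, a point or a joint stands for the part that bears it (a point fixed in the world has none). Each returns a list of dicts, best first, with "conf" (0 to 1); they miss things now and then, are a little off and sometimes report something else, mostly with a low value. They report only what shows in the picture. A call takes as long as a camera call.
- ctrl.search_frame(query, picture): "extent" ([centre column, centre row, width, height] in pixels, round what is visible of it).
The state is a dict: "clock": time; "qpos": joint angles; "qd": joint speeds; "tau": joint torques, N m; "eef_pos": TCP position; "tool_rot": TCP orientation; "force": force on the tool from outside, world axes, zero at the start; "torque": the same for the moment, N m; "width": finger opening in mm.
Only numpy, scipy, OpenCV 4.12 (cv2) and the standard library are available. Lean on these libraries where they do the work, as an engineer would, in place of code of your own. Each camera call takes 0.05 s, during which the arm holds its last target. There are 200 camera calls.

## Working session

There is one attempt and no reset: what is moved stays moved. The work goes in short steps, Python scripts to look and compute and a shell command to move; the robot and the scene stay as the last step left them, time stands still between calls to the robot, and variables do not carry over. Pictures are saved under pics/ and viewed, about 8 in all and at most 12, crops included, and the job is handed in when it is done.

```bash
mkdir -p pics; ls
cat > h.py <<'E'
import numpy as np, cv2
from cell import ctrl
def shot(n,save=None):
    p=ctrl.get_image(n)
    if save: cv2.imwrite('pics/'+save,p['color'][:,:,::-1])
    return p
def ray(p,u,v):
    K=np.array(p['camera_matrix']);R=np.array(p['R']);t=np.array(p['t']).ravel()
    d=R.T@np.linalg.inv(K)@np.array([u,v,1.]); return -R.T@t,d
def px(p,u,v,z=None):
    "world point from depth, or at plane z"
    c,d=ray(p,u,v)
    if z is None: return c+d*p['depth'][int(round(v)),int(round(u))]
    return c+d*(z-c[2])/d[2]
def proj(p,X):
    q=np.array(p['camera_matrix'])@(np.array(p['R'])@np.array(X,float)+np.array(p['t']).ravel()); return q[:2]/q[2]
def cloud(p):
    K=np.array(p['camera_matrix']);R=np.array(p['R']);t=np.array(p['t']).ravel()
    v,u=np.mgrid[:384,:512]; D=p['depth']
    C=np.stack([(u-K[0,2])/K[0,0]*D,(v-K[1,2])/K[1,1]*D,D],-1)
    return (C-t)@R
E
python3 - <<'E'
from h import *
np.set_printoptions(precision=1,suppress=True)
print(ctrl.read_state())
for n in('top','side'):
    p=shot(n,n+'0.png')
    print(n,'cam',ray(p,256,192),p['camera_matrix'][0])
    for q in('guide_rod','rod_nose','block','bore_mouth','twin_end','rack','short_rod','thin_rod','yoke','bushing','grease','mallet','wrench'):
        for r in ctrl.search_frame(q,p)[:2]:
            e=r['extent']; print(q,round(r['conf'],2),np.array(e),px(p,min(e[0],511),min(e[1],383)))
a=cv2.imread('pics/top0.png');b=cv2.imread('pics/side0.png')
E
```

```text
pics
{'clock': 0.0, 'qpos': array([-1.2,  0.6,  0. ,  1.5, -0. ,  1. , -0. ]), 'qd': array([-0., -0., -0.,  0., -0.,  0.,  0.]), 'tau': array([  0. , -56.3,   1.2, -19.3,   0. ,   0. ,  -0. ]), 'eef_pos': array([244.9, 601.4, 230.4]), 'tool_rot': array([-3.1,  0. ,  2.8]), 'force': array([-0.8, -0.1, -0.5]), 'torque': array([-0. , -0. ,  0.1]), 'width': 85.64399991026144}
top cam (array([ 498.4,  -55.3, 1086.8]), array([ 0.1,  0. , -1. ])) [352.2   0.  259.3]
rod_nose 0.5 [302.4 198.5  30.5   7.4] [ 607.1 -185.5   48.2]
block 0.78 [160.4 186.9  84.6 138.7] [627.7 217.7 115.4]
bore_mouth 0.94 [160.3 187.4  78.3 132.9] [626.4 218.  115.2]
twin_end 0.77 [160.4 187.9  78.9 132.8] [625.1 217.8 114.5]
rack 0.95 [337.9 223.2  47.7  67.1] [ 534.4 -284.6   72.1]
short_rod 0.39 [308.9 221.9  11.9   5.6] [ 537.9 -203.8   53.6]
yoke 0.64 [242.3 161.4  26.   38.8] [724.3  -3.7  12.2]
mallet 0.88 [259.4 129.9  82.1  31. ] [821.  -55.6  26.3]
wrench 0.59 [393.9 249.6  37.1  53.5] [ 458.8 -467.4   10.3]
side cam (array([252.4, 473.2, 648.1]), array([ 0.4, -0.6, -0.7])) [356.4   0.  252.9]
guide_rod 
[... 258 characters left out ...]
94.5 209.5 132.7] [594.5 282.3 114.7]
bore_mouth 0.32 [265.9 173.2  21.3  27.1] [ 606.5 -187.    48.7]
rack 0.89 [304.6 167.3  83.9  64.2] [ 516.1 -232.8   72.7]
short_rod 0.54 [300.4 267.   13.8  13.2] [407.9  15.2   5.5]
short_rod 0.41 [292.8 177.   10.3  14.6] [ 535.  -203.8   52.7]
thin_rod 0.4 [317.2 190.7  15.4  21. ] [ 471.5 -227.7   14.2]
yoke 0.9 [187.9 212.1  41.2  34.5] [723.3   8.2  11.8]
bushing 0.52 [321.4 254.6  10.5  14. ] [377.5 -24.7  24.2]
grease 0.67 [227.1 154.2  21.6  24.6] [ 744.2 -206.3   50.2]
grease 0.27 [140.7 293.9 210.  133.8] [593.2 280.7 115.4]
mallet 0.72 [169.1 193.1  80.9  61.1] [807.7 -19.8  17. ]
wrench 0.75 [358.1 151.8  41.7   2.3] [ 436.8 -473.     2.6]
```

View pics/top0.png

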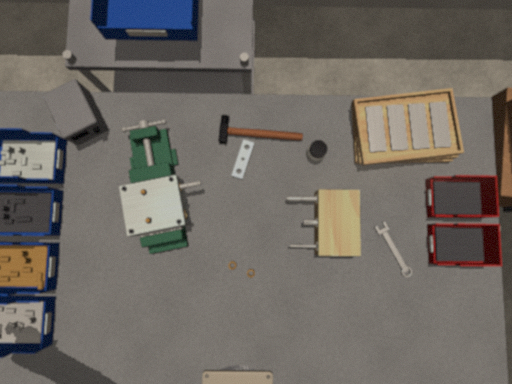

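View pics/side0.png

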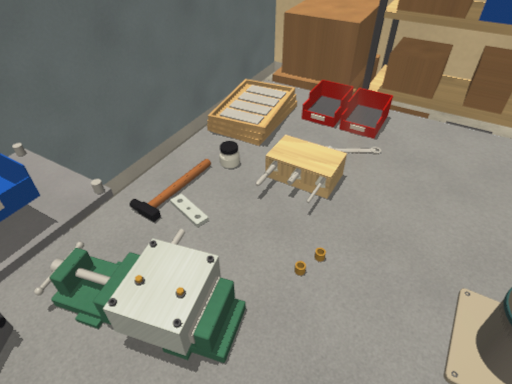

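The top view shows the rack at (338,223). Its top rod, at (288–318,199), is the longest and thickest, so it is the guide rod. The block is at (155,205), with the twin sticking out to (200,184). World +x is up and +y is left, so insertion runs roughly along +y. Next I fit the geometry from both depth clouds.

Run:
```python
from h import *
np.set_printoptions(precision=1,suppress=True)
def axis(P):
    c=P.mean(0);v=np.linalg.svd(P-c)[2][0]; v*=np.sign(v[1]); return c,v
for n in('top','side'):
    p=shot(n);C=cloud(p).reshape(-1,3)
    def box(x0,x1,y0,y1,z0,z1): return C[(C[:,0]>x0)&(C[:,0]<x1)&(C[:,1]>y0)&(C[:,1]<y1)&(C[:,2]>z0)&(C[:,2]<z1)]
    print('==',n)
    P=box(500,760,100,340,108,125); 
    r=cv2.minAreaRect(P[:,:2].astype(np.float32)); print('block rect',r,'z',np.median(P[:,2]))
    P=box(440,640,-380,-205,66,85); r=cv2.minAreaRect(P[:,:2].astype(np.float32)); print('rack',r,'z',np.median(P[:,2]))
    for nm,(x0,x1) in dict(a=(580,640),b=(515,565),c=(445,500)).items():
        P=box(x0,x1,-218,-90,25,65); c,v=axis(P); print(nm,len(P),'c',c,'yaw',np.degrees(np.arctan2(v[1],v[0])),'pitch',np.degrees(np.arcsin(v[2])),'y',P[:,1].min(),P[:,1].max(),'z95',np.percentile(P[:,2],[50,95]),'xr',np.percentile(P[:,0],[5,95]))
    P=box(620,720,90,150,60,110); 
    if len(P)>5: c,v=axis(P); print('twin',len(P),c,'yaw',np.degrees(np.arctan2(v[1],v[0])),'y',P[:,1].min(),P[:,1].max(),'z95',np.percentile(P[:,2],95)); 
    p0=proj(p,[607,-150,50]);p1=proj(p,[600,130,85]);print(p0,p1)
    for nm,q in (('rod',p0),('blk',p1)):
        u,v=q.astype(int); s=p['color'][max(v-40,0):v+40,max(u-50,0):u+50,::-1]
        cv2.imwrite(f'pics/c_{n}_{nm}.png',cv2.resize(s,(400,320),interpolation=cv2.INTER_CUBIC))
I=[cv2.imread(f'pics/c_{n}_{m}.png') for n in('top','side') for m in('rod','blk')]
cv2.imwrite('pics/m1.png',np.vstack([np.hstack(I[:2]),np.hstack(I[2:])])[:600])
```

```text
== top
block rect ((577.3890380859375, 240.37258911132812), (140.80789184570312, 161.33421325683594), 12.160346031188965) z 116.14278863142908
rack ((538.1957397460938, -287.2207336425781), (120.81832885742188, 189.4745330810547), 89.91365814208984) z 74.58075601315375
a 116 c [ 607.7 -176.8   49.7] yaw 89.16302955190082 pitch -0.8795739479910646 y -217.09489003378852 -139.68371732250364 z95 [49.8 53.6] xr [602.3 614.3]
b 55 c [ 537.6 -201.4   51.5] yaw 90.57274373799224 pitch -4.84904254745885 y -216.27539950762505 -187.08363533620903 z95 [52.1 55. ] xr [531.8 543.6]
c 65 c [ 467.5 -184.5   43.7] yaw 89.45849310748753 pitch 0.4331912438030961 y -217.2306874246527 -149.35712226020354 z95 [43.5 47.4] xr [464.3 470.5]
twin 66 [641.2 130.7  90.2] yaw 102.98322606428223 y 112.03842665439856 149.95195647146255 z95 93.72620426367995
[290.5 198.3] [193.6 198.3]
== side
block rect ((577.3489379882812, 240.59780883789062), (141.44602966308594, 161.69625854492188), 12.282205581665039) z 115.73998411544773
rack ((536.8778686523438, -285.69488525390625), (123.2663803100586, 190.19073486328125), 89.55101776123047) z 74.23331502936483
a 122 c [ 605.5 -174.3   48.2] yaw 89.07485560587565 pitch -1.052213156530485 y -217.53437070705206 -137.28241618430764 z95 [49. 52.] xr [600.7 612.1]
b 69 c [ 536.1 -198.4   49.2] yaw 86.646605061056 pitch -8.765614548157787 y -217.7340586189845 -184.69699141816946 z95 [50.6 53.1] xr [529.8 543.3]
c 67 c [ 467.  -179.7   43.5] yaw 89.5160041157573 pitch -0.04004247895910621 y -217.55913216478808 -146.5823578078486 z95 [43.9 46.2] xr [463.8 470.9]
twin 108 [639.3 131.8  89.3] yaw 103.13608809033936 y 112.97622115940182 149.99836985085207 z95 92.47886710351693
[258.9 180.4] [193.9 244.6]
```

View pics/m1.png

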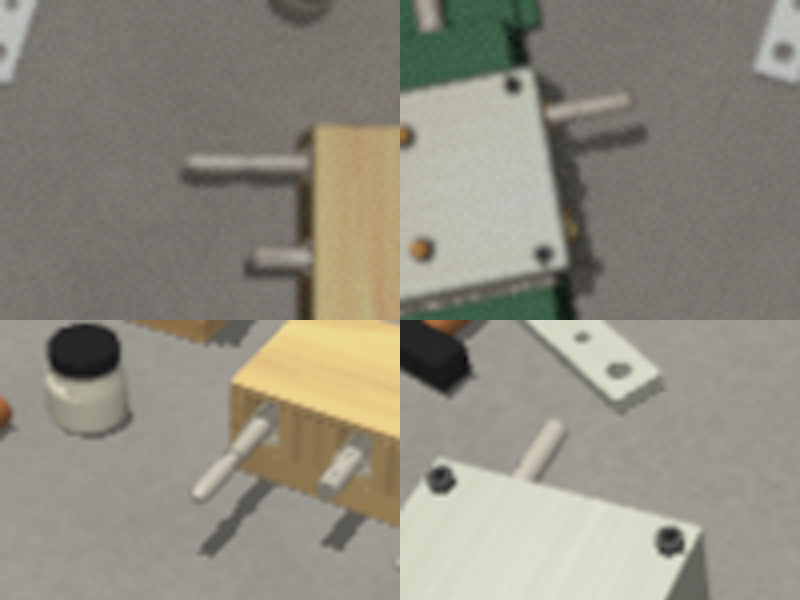

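The crop confirms the groove on the upper rod. Estimates so far:

| Item | Position (mm) | Yaw / note |
|---|---|---|
| Guide rod axis | x ≈ 607.5, z ≈ 46 | yaw ≈ 90° |
| Rod nose | y ≈ −137 | – |
| Bore mouth | (555, 154, 85) | bore along yaw 102.2° |

I'll add a helper that prints the tool-frame shift, then turn the tool.

```bash
cat > d.py <<'E'
import sys,numpy as np
from scipy.spatial.transform import Rotation as Ro
from cell import ctrl
# usage: d.py x y z yaw_deg [tilt_deg] : TCP target; prints shift (tool axes, units of 30mm) and turn (units of 6deg)
a=list(map(float,sys.argv[1:])); s=ctrl.read_state(); np.set_printoptions(precision=3,suppress=True)
R=Ro.from_euler('xyz',s['tool_rot']).as_matrix()
th=np.radians(a[4]) if len(a)>4 else 0
T=Ro.from_euler('xyz',[np.pi,0,np.radians(a[3])])*Ro.from_euler('y',th)
print('t',round(s['clock'],2),'pos',s['eef_pos'],'rpy',np.degrees(s['tool_rot']),'F',s['force'],'w',round(s['width'],1))
print('shift',R.T@(np.array(a[:3])-s['eef_pos'])/30,'turn',np.degrees(Ro.from_matrix(R.T@T.as_matrix()).as_rotvec())/6)
E
python3 d.py 607.5 -209 150 90; python3 -m crank '[[[0,0,0,0,0,1],[0,0,0,0,0,1],[0,0,0,0,0,1],[0,0,0,0,0,1],[0,0,0,0,0,1],[0,0,0,0,0,1],[0,0,0,0,0,1],[0,0,0,0,0,1],[0,0,0,0,0,1],[0,0,0,0,0,1],[0,0,0,0,0,1]]]' 0; python3 d.py 607.5 -209 150 90
```

```text
t 1.5 pos [245.155 601.991 231.317] rpy [-179.999   -0.003  157.836] F [-0.706  0.174 -0.207] w 85.4
shift [-21.384 -20.479   2.71 ] turn [-0.    -0.    11.306]
clock: 2.42
eef_pos: [244.9, 602.3, 231.6]
tool_rot: [-3.14, -0.001, 1.549]
force: [-0.3, 0.3, -0.0]
width: 42.8
t 2.42 pos [244.891 602.269 231.649] rpy [-179.914   -0.081   88.746] F [-0.328  0.255 -0.03 ] w 42.8
shift [-26.775  12.68    2.665] turn [-0.014 -0.014 -0.209]
```

```bash
python3 -m crank '[[[-1,0.47,0,0,0,0],[-1,0.47,0,0,0,0],[-1,0.47,0,0,0,0],[-1,0.47,0,0,0,0],[-1,0.47,0,0,0,0],[-1,0.47,0,0,0,0],[-1,0.47,0,0,0,0],[-1,0.47,0,0,0,0],[-1,0.47,0,0,0,0],[-1,0.47,0,0,0,0],[-1,0.47,0,0,0,0],[-1,0.47,0,0,0,0]]]'; python3 -m crank '[[[-1,0.47,0,0,0,0],[-1,0.47,0,0,0,0],[-1,0.47,0,0,0,0],[-1,0.47,0,0,0,0],[-1,0.47,0,0,0,0],[-1,0.47,0,0,0,0],[-1,0.47,0,0,0,0],[-1,0.47,0,0,0,0],[-1,0.47,0,0,0,0],[-1,0.47,0,0,0,0],[-1,0.47,0,0,0,0],[-1,0.47,0,0,0,0]]]'; python3 d.py 607.5 -209 150 90
```

```text
clock: 3.42
eef_pos: [406.9, 235.1, 228.5]
tool_rot: [-3.141, -0.011, 1.565]
force: [1.0, -0.2, 0.7]
width: 42.7
clock: 4.42
eef_pos: [581.9, -143.6, 227.0]
tool_rot: [3.135, -0.016, 1.568]
force: [0.8, -0.3, 1.0]
width: 42.3
t 4.42 pos [ 581.866 -143.645  226.991] rpy [179.629  -0.904  89.834] F [ 0.806 -0.331  1.01 ] w 42.3
shift [-2.216  0.844  2.537] turn [ 0.062 -0.151 -0.028]
```

```bash
python3 -m crank '[[[-0.6,0.25,0.6,0.06,-0.15,0],[-0.6,0.25,0.6,0,0,0],[-0.6,0.25,0.5,0,0,0],[-0.4,0.1,0.5,0,0,0],[0,0,0,0,0,0]]]'; python3 -c "
from h import *
p=shot('top'); u,v=proj(p,[607,-180,50]).astype(int); s=p['color'][v-40:v+40,u-50:u+50,::-1]
cv2.imwrite('pics/a.png',cv2.resize(s,(600,480),interpolation=cv2.INTER_CUBIC))"; python3 d.py 607.5 -209 27 90
```

```text
clock: 4.83
eef_pos: [611.7, -224.6, 160.1]
tool_rot: [3.134, 0.008, 1.558]
force: [-0.8, -0.8, -0.6]
width: 42.9
t 4.88 pos [ 612.134 -223.384  161.397] rpy [179.475   0.439  89.306] F [0.014 0.175 0.886] w 42.7
shift [ 0.512 -0.201  4.474] turn [ 0.087  0.074 -0.115]
```

View pics/a.png

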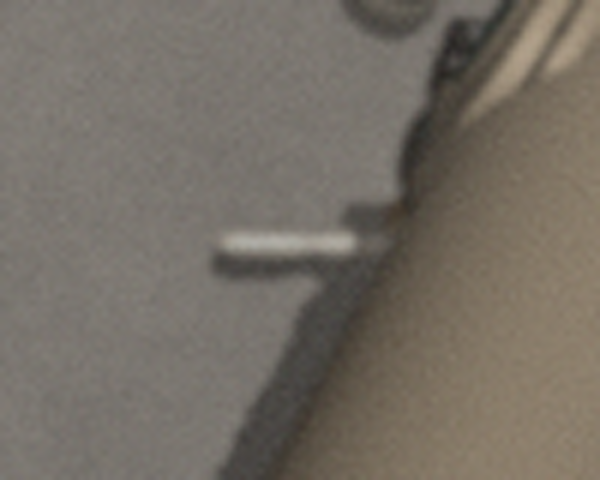

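The arm hides most of the rod from above (nose visible near (220,243) in the crop), so I'll rely on the measured pose. I correct first, then lower in stages.

```bash
python3 -m crank '[[[0.25,-0.1,0.3,0.09,0.07,-0.1],[0.25,-0.1,0.3,0,0,0],[0,0,0.3,0,0,0],[0,0,0.3,0,0,0],[0,0,0,0,0,0]]]';python3 d.py 607.5 -209 27 90
```

```text
clock: 5.3
eef_pos: [607.8, -201.2, 126.1]
tool_rot: [3.139, -0.004, 1.577]
force: [0.3, 0.3, -0.4]
width: 42.4
t 5.3 pos [ 607.763 -201.232  126.117] rpy [179.843  -0.233  90.339] F [ 0.348  0.302 -0.432] w 42.4
shift [-0.272 -0.019  3.303] turn [ 0.026 -0.039  0.057]
```

```bash
python3 -m crank '[[[-0.25,0,0.5,0,0,0.05],[0,0,0.5,0,0,0],[0,0,0.5,0,0,0],[0,0,0.5,0,0,0],[0,0,0.3,0,0,0],[0,0,0,0,0,0]]]';python3 d.py 607.5 -209 27 90
```

```text
clock: 5.8
eef_pos: [610.2, -209.9, 53.4]
tool_rot: [3.135, -0.002, 1.573]
force: [-0.9, -0.9, -0.5]
width: 42.9
t 5.8 pos [ 610.235 -209.855   53.382] rpy [179.595  -0.122  90.137] F [-0.943 -0.916 -0.496] w 42.9
shift [ 0.027 -0.097  0.879] turn [ 0.067 -0.02   0.023]
```

```bash
python3 -m crank '[[[0,-0.08,0.4,0.06,0,0],[0,0,0.3,0,0,0],[0,0,0.1,0,0,0],[0,0,0,0,0,0]]]';python3 d.py 607.5 -209 27 90; python3 -m crank '[[[0,0,0,0,0,0],[0,0,0,0,0,0],[0,0,0,0,0,0],[0,0,0,0,0,0],[0,0,0,0,0,0],[0,0,0,0,0,0]]]' 1;python3 d.py 607.5 -209 27 90
```

```text
clock: 6.13
eef_pos: [608.2, -211.1, 27.5]
tool_rot: [3.14, -0.001, 1.572]
force: [0.2, -0.2, -0.5]
width: 42.5
t 6.13 pos [ 608.214 -211.075   27.503] rpy [179.928  -0.062  90.096] F [ 0.184 -0.241 -0.471] w 42.5
shift [ 0.069 -0.024  0.017] turn [ 0.012 -0.01   0.016]
clock: 6.63
eef_pos: [609.2, -211.2, 28.9]
tool_rot: [3.138, -0.001, 1.573]
force: [-0.4, -0.6, -2.4]
width: 11.4
t 6.63 pos [ 609.211 -211.223   28.944] rpy [179.795  -0.03   90.107] F [-0.376 -0.599 -2.368] w 11.4
shift [ 0.074 -0.057  0.065] turn [ 0.034 -0.005  0.018]
```

```bash
python3 -m crank '[[[0,0,0,0,0,0],[0,0,0,0,0,0],[0,0,0,0,0,0]]]';python3 d.py 609 -211 29 90;python3 -c "
from h import *
p=shot('side'); u,v=proj(p,[607,-200,60]).astype(int); s=p['color'][v-40:v+40,u-50:u+50,::-1]
cv2.imwrite('pics/b.png',cv2.resize(s,(600,480),interpolation=cv2.INTER_CUBIC))"
```

```text
clock: 6.88
eef_pos: [609.2, -211.0, 29.1]
tool_rot: [3.138, -0.001, 1.573]
force: [-0.2, -1.0, -1.3]
width: 11.3
t 6.88 pos [ 609.156 -210.965   29.079] rpy [179.797  -0.043  90.119] F [-0.178 -1.01  -1.303] w 11.3
shift [-0.001 -0.005  0.003] turn [ 0.034 -0.007  0.02 ]
```

View pics/b.png

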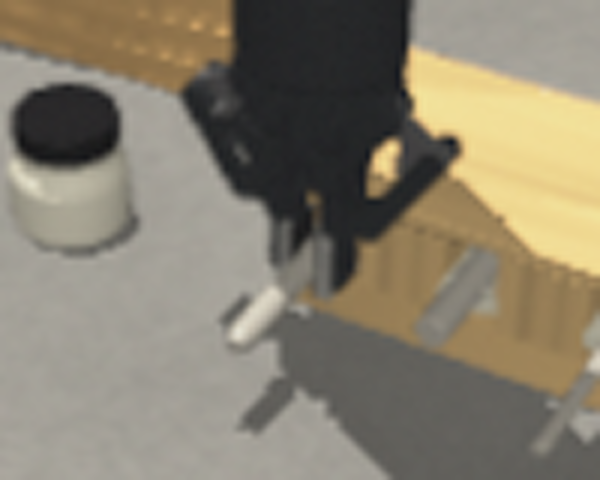

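The rod is held between the pads. Now I pull it straight out along the tool's +x, starting with a short test pull.

```bash
python3 -m crank '[[[0.1,0,0,0,0,0],[0.2,0,0,0,0,0],[0.2,0,0,0,0,0],[0.3,0,0,0,0,0],[0.3,0,0,0,0,0],[0.3,0,0,0,0,0]]]';python3 d.py 609 -65 30 90
```

```text
clock: 7.43
eef_pos: [608.7, -167.3, 29.0]
tool_rot: [3.138, 0.0, 1.57]
force: [0.2, -0.1, -1.7]
width: 11.5
t 7.43 pos [ 608.656 -167.309   29.021] rpy [179.798   0.016  89.958] F [ 0.208 -0.098 -1.667] w 11.5
shift [ 3.41   0.009 -0.034] turn [ 0.034  0.003 -0.007]
```

```bash
python3 -m crank '[[[0.4,0,0,0,0,0],[0.4,0,0,0,0,0],[0.4,0,0,0,0,0],[0.4,0,0,0,0,0],[0.4,0,0,0,0,0],[0.4,0,0,0,0,0],[0.4,0,0,0,0,0],[0.4,0,0,0,0,0],[0.2,0,0,0,0,0],[0,0,0,0,0,0]]]';python3 d.py 600 -65 90 90
```

```text
clock: 8.27
eef_pos: [608.6, -46.0, 28.9]
tool_rot: [3.139, -0.004, 1.578]
force: [0.1, 0.2, -0.9]
width: 11.4
t 8.27 pos [608.554 -46.04   28.944] rpy [179.826  -0.24   90.44 ] F [ 0.11   0.199 -0.883] w 11.4
shift [-0.621 -0.284 -2.039] turn [ 0.029 -0.04   0.073]
```

```bash
python3 -m crank '[[[0,0,-0.4,0,0,-0.3],[0,-0.1,-0.4,0,0,-0.3],[0.2,-0.2,-0.4,0,0,-0.4],[0.2,-0.2,0,0,0,-0.4],[0.2,-0.2,0,0,0,-0.3],[0.2,0,0,0,0,-0.25],[0,0,0,0,0,0]]]';python3 d.py 576.1 57.1 66 102.2
```

```text
clock: 8.85
eef_pos: [584.0, -30.3, 72.4]
tool_rot: [3.134, 0.003, 1.796]
force: [-0.6, 0.1, -1.3]
width: 11.0
t 8.85 pos [584.047 -30.282  72.429] rpy [179.562   0.152 102.88 ] F [-0.579  0.065 -1.317] w 11.0
shift [2.899 0.389 0.21 ] turn [0.073 0.025 0.113]
```

```bash
python3 -m crank '[[[0.3,0.1,0,0.07,0.02,0.1],[0.4,0.1,0,0,0,0],[0.4,0.1,0.1,0,0,0],[0.4,0.05,0.05,0,0,0],[0.3,0,0,0,0,0],[0,0,0,0,0,0],[0,0,0,0,0,0]]]';python3 d.py 576.1 57.1 66 102.2;python3 - <<'E'
from h import *
np.set_printoptions(precision=1,suppress=True)
s=ctrl.read_state();g=s['eef_pos'];a=np.radians(102.2);d=np.array([np.cos(a),np.sin(a),0]);n=np.array([d[1],-d[0],0])
M=np.array([555.2,153.8,85]); I=[]
for nm in('top','side'):
    p=shot(nm);C=cloud(p).reshape(-1,3);L=(C-g)@d;Y=(C-g)@n
    for lo,hi in((20,110),(-140,-20)):
        P=C[(L>lo)&(L<hi)&(abs(Y)<18)&(C[:,2]>60)&(C[:,2]<105)]
        if len(P)<8: print(nm,lo,'few',len(P));continue
        c=P.mean(0);v=np.linalg.svd(P-c)[2][0];v*=np.sign(v[1])
        l=(P-M)@d
        print(nm,lo,len(P),'along',l.min(),l.max(),'lat',np.median((P-M)@n),'zmed/95',np.percentile(P[:,2],[50,95]),'yaw',np.degrees(np.arctan2(v[1],v[0])),'pitch',np.degrees(np.arcsin(v[2])))
    u,v=proj(p,M).astype(int); q=p['color'][v-45:v+45,u-50:u+50,::-1];I.append(cv2.resize(q,(400,360),interpolation=cv2.INTER_CUBIC))
cv2.imwrite('pics/e.png',np.hstack(I))
E
```

```text
clock: 9.43
eef_pos: [583.4, 31.9, 66.7]
tool_rot: [-3.141, 0.0, 1.785]
force: [0.7, -0.8, -1.7]
width: 11.2
t 9.43 pos [583.395  31.883  66.66 ] rpy [-179.969    0.013  102.276] F [ 0.675 -0.769 -1.71 ] w 11.2
shift [ 0.873 -0.059  0.022] turn [-0.005  0.002  0.013]
top 20 few 0
top -140 163 along -251.20979546644546 -156.01863204701945 lat 0.3041843426363063 zmed/95 [88.  91.9] yaw 102.6272257572711 pitch 0.2822434091582859
side 20 145 along -104.46271987016365 -49.62263414093835 lat -1.328537084209055 zmed/95 [87.7 90.5] yaw 102.20789556140713 pitch -0.6198260331811601
side -140 46 along -248.7581814794816 -169.59157002110302 lat -4.367615880593966 zmed/95 [87. 90.] yaw 105.31655658109368 pitch -2.0156771687688853
```

View pics/e.png

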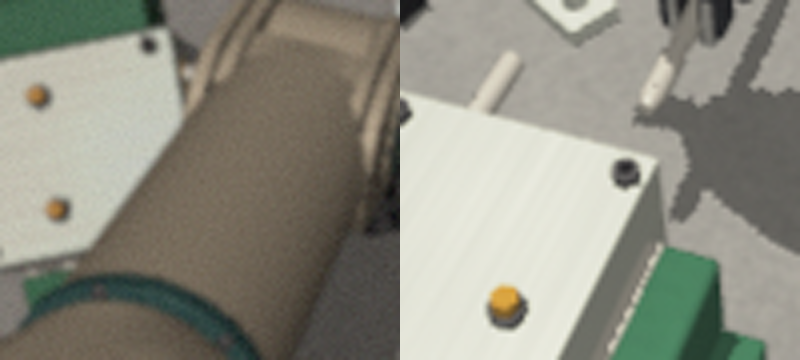

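The rod is level and in line. Compared with the twin in the same views, it sits about 1.5 mm low and 1.2 mm toward +x. The side view shows the nose at about (650,100) in the montage, roughly 50 mm before the mouth. I correct the offset and approach.

```bash
python3 -m crank '[[[0.2,-0.04,-0.05,0,0,0],[0.3,0,0,0,0,0],[0.3,0,0,0,0,0],[0.3,0,0,0,0,0],[0.2,0,0,0,0,0],[0,0,0,0,0,0],[0,0,0,0,0,0]]]';python3 d.py 572.4 66.5 68 102.3
```

```text
clock: 10.12
eef_pos: [573.1, 71.2, 68.8]
tool_rot: [-3.141, 0.001, 1.781]
force: [-0.1, -0.8, -1.3]
width: 11.3
t 10.12 pos [573.085  71.174  68.791] rpy [-179.992    0.06   102.047] F [-0.1   -0.803 -1.34 ] w 11.3
shift [-0.148 -0.055  0.027] turn [-0.001  0.01  -0.042]
```

```bash
python3 -m crank '[[[0.1,0,0,0,0,0],[0.1,0,0,0,0,0],[0.1,0,0,0,0,0],[0.1,0,0,0,0,0],[0.1,0,0,0,0,0]]]';python3 d.py 569.0 92.5 68.3 102.2; python3 -m crank '[[[0.1,0,0,0,0,0],[0.1,0,0,0,0,0],[0.1,0,0,0,0,0],[0,0,0,0,0,0]]]';python3 d.py 565.0 111 68.3 102.2
```

```text
clock: 10.53
eef_pos: [570.2, 85.4, 68.9]
tool_rot: [3.141, 0.002, 1.779]
force: [-0.1, 0.1, -2.2]
width: 11.2
t 10.53 pos [570.176  85.408  68.858] rpy [179.985   0.133 101.921] F [-0.078  0.098 -2.191] w 11.2
shift [0.239 0.01  0.018] turn [ 0.002  0.022 -0.046]
clock: 10.87
eef_pos: [568.0, 96.0, 68.8]
tool_rot: [3.141, 0.002, 1.779]
force: [-0.1, -0.1, -1.4]
width: 11.0
t 10.87 pos [568.003  95.962  68.784] rpy [179.983   0.106 101.95 ] F [-0.139 -0.133 -1.357] w 11.0
shift [0.511 0.006 0.015] turn [ 0.003  0.018 -0.042]
```

```bash
python3 -m crank '[[[0.1,0,0,0,0,0],[0.1,0,0,0,0,0],[0.1,0,0,0,0,0],[0.1,0,0,0,0,0],[0.1,0,0,0,0,0]]]';python3 d.py 569.0 92.5 68.3 102.2; python3 -m crank '[[[0.1,0,0,0,0,0],[0.1,0,0,0,0,0],[0.1,0,0,0,0,0],[0.1,0,0,0,0,0],[0.1,0,0,0,0,0],[0,0,0,0,0,0]]]';python3 d.py 560.3 130.3 68.3 102.2
```

```text
clock: 11.28
eef_pos: [564.8, 111.1, 68.8]
tool_rot: [3.141, 0.002, 1.778]
force: [0.1, 0.2, -0.5]
width: 11.5
t 11.28 pos [564.786 111.137  68.801] rpy [179.978   0.142 101.891] F [ 0.099  0.231 -0.518] w 11.5
shift [-0.637  0.009  0.018] turn [ 0.004  0.024 -0.051]
clock: 11.78
eef_pos: [561.0, 128.7, 68.7]
tool_rot: [3.141, 0.002, 1.78]
force: [0.0, 0.1, -1.5]
width: 11.4
t 11.78 pos [561.026 128.723  68.686] rpy [179.988   0.101 101.966] F [ 0.025  0.071 -1.469] w 11.4
shift [ 0.056 -0.013  0.013] turn [ 0.002  0.017 -0.039]
```

```bash
python3 -m crank '[[[0.1,0,0,0,0,0],[0.08,0,0,0,0,0],[0,0,0,0,0,0],[0,0,0,0,0,0]]]';python3 d.py 560.3 130.3 68.3 102.2
cat > m.py <<'E'
from h import *
import sys
np.set_printoptions(precision=1,suppress=True)
a=np.radians(102.2);d=np.array([np.cos(a),np.sin(a),0]);n=np.array([d[1],-d[0],0]);M=np.array([555.2,153.8,85]); I=[]
for nm in('top','side'):
    p=shot(nm);C=cloud(p).reshape(-1,3)-M;L=C@d;Y=C@n
    for k,y0 in(('rod',0),('twin',80)):
        m=(L>-175)&(L<-4)&(abs(Y-y0)<14)&(C[:,2]>-24)&(C[:,2]<15); P=C[m]
        if len(P)<8: print(nm,k,'few',len(P));continue
        l=L[m]; q=[(b,np.round([np.median(Y[m][(l>b)&(l<=b+25)]),np.percentile(P[:,2][(l>b)&(l<=b+25)],90)],1)) for b in range(-175,0,25) if ((l>b)&(l<=b+25)).sum()>5]
        print(nm,k,len(P),'along',l.min(),l.max(),*q)
    u,v=proj(p,M-60*d).astype(int); q=p['color'][v-45:v+45,u-50:u+50,::-1];I.append(cv2.resize(q,(400,360),interpolation=cv2.INTER_CUBIC))
if len(sys.argv)>1: cv2.imwrite(sys.argv[1],np.hstack(I))
E
python3 m.py
```

```text
clock: 12.12
eef_pos: [559.8, 134.6, 68.7]
tool_rot: [3.141, 0.002, 1.78]
force: [0.7, -0.5, -2.5]
width: 11.0
t 12.12 pos [559.806 134.552  68.697] rpy [179.984   0.114 101.972] F [ 0.744 -0.457 -2.496] w 11.0
shift [-0.142 -0.013  0.014] turn [ 0.003  0.019 -0.038]
top rod 189 along -146.16371762651204 -37.83153066141965 (-150, array([-1.2,  7.5])) (-125, array([-1.3,  7.6])) (-100, array([-1.4,  8.6])) (-75, array([-1. ,  8.4])) (-50, array([-1.6,  7.6]))
top twin 75 along -60.065890679492824 -14.651288222087448 (-75, array([78.8,  7.6])) (-50, array([79.1,  8.1])) (-25, array([79.4,  9.8]))
side rod 125 along -146.09140584740757 -12.525721308142627 (-150, array([-3.7,  7.5])) (-125, array([-3.8,  7.2])) (-75, array([-7.1,  4.6])) (-25, array([ 4.7, 14. ]))
side twin 73 along -46.47872433217262 -17.23142995633616 (-50, array([77.8,  6.5])) (-25, array([78.2,  7.3]))
```

Depth is about 54 mm, the rod is straight and the force is low. Now I release.

```bash
python3 -m crank '[[[0,0,0,0,0,0],[0,0,0,0,0,0],[0,0,0,0,0,0],[0,0,0,0,0,0],[0,0,0,0,0,0],[0,0,0,0,0,0]]]' 0;python3 m.py pics/f.png; python3 d.py 559.8 134.6 68.7 102.2
```

```text
clock: 12.72
eef_pos: [561.0, 133.5, 69.6]
tool_rot: [3.139, 0.003, 1.778]
force: [-0.5, 0.7, -1.6]
width: 42.7
top rod 187 along -146.19536408103937 -37.69943503513886 (-150, array([-0.1, -0.7])) (-125, array([-1.3,  0.4])) (-100, array([-0.7,  2.2])) (-75, array([-0.3,  3.3])) (-50, array([-2. ,  3.3]))
top twin 69 along -60.233109740604284 -17.51009324461848 (-75, array([79. ,  7.5])) (-50, array([78.9,  9.5])) (-25, array([80.3,  9.1]))
side rod 124 along -144.8505236421517 -17.83693200392864 (-150, array([-2.6, -1.4])) (-125, array([-3.1, -1.4])) (-50, array([-1.8,  3.3])) (-25, array([-1.7,  4.5]))
side twin 59 along -54.69875811684105 -17.11840036876586 (-50, array([77.7,  6.9])) (-25, array([78.1,  7.2]))
t 12.82 pos [560.984 133.517  69.525] rpy [179.864   0.149 101.885] F [ 0.427 -0.314 -0.131] w 42.5
shift [ 0.044 -0.031  0.027] turn [ 0.023  0.025 -0.052]
```

View pics/f.png

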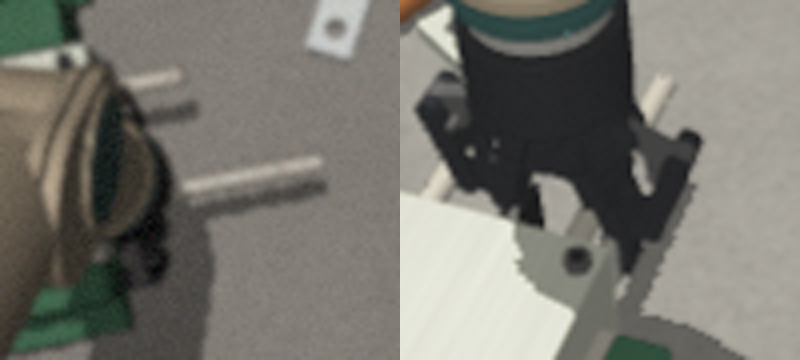

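The rod stayed in and droops about 3.4°; its rear end shows at (320,162) in the left montage. I back off along the rod to about 28 mm from its rear, lower, and tilt the tool to match.

```bash
python3 -m crank '[[[-0.3,0,0,0,0,-0.05],[-0.4,0,0,0,0,0],[-0.4,0,0,0,0,0],[-0.4,0,0,0,0,0],[-0.4,0,0,0,0,0],[-0.4,0,0,0.02,0,0],[-0.4,0,0,0,0,0],[-0.2,0,0,0,0,0],[0,0,0,0,0,0]]]';python3 d.py 580.8 38.6 61.5 102.2 3.4
```

```text
clock: 13.57
eef_pos: [581.6, 33.4, 70.0]
tool_rot: [3.141, 0.007, 1.778]
force: [0.5, 1.4, 0.1]
width: 42.6
t 13.57 pos [581.601  33.354  69.995] rpy [179.968   0.378 101.849] F [0.484 1.361 0.118] w 42.6
shift [0.178 0.01  0.282] turn [ 0.007  0.63  -0.058]
```

```bash
python3 -m crank '[[[0.15,0,0.1,0,0.3,-0.05],[0,0,0.1,0,0.3,0],[0,0,0.05,0,0,0],[0,0,0,0,0,0]]]';python3 d.py 580.8 38.6 61.5 102.2 3.4
```

```text
clock: 13.9
eef_pos: [580.6, 36.6, 62.3]
tool_rot: [3.141, -0.059, 1.78]
force: [0.0, 1.2, -0.4]
width: 42.7
t 13.9 pos [580.553  36.62   62.274] rpy [179.967  -3.362 102.015] F [ 0.02   1.234 -0.421] w 42.7
shift [0.061 0.022 0.029] turn [ 0.007  0.006 -0.031]
```

Close on the rod.

```bash
python3 -m crank '[[[0,0,0,0,0,0],[0,0,0,0,0,0],[0,0,0,0,0,0],[0,0,0,0,0,0],[0,0,0,0,0,0],[0,0,0,0,0,0],[0,0,0,0,0,0]]]' 1;python3 m.py;python3 d.py 580.8 38.6 68.5 102.2 0
```

```text
clock: 14.48
eef_pos: [580.7, 37.3, 62.7]
tool_rot: [3.14, -0.055, 1.783]
force: [0.6, -1.4, -0.3]
width: 11.2
top rod few 0
top twin 57 along -39.72802147584583 -4.055343988126715 (-50, array([80. ,  7.1])) (-25, array([79.1,  9.4]))
side rod 343 along -134.8054720685127 -18.928847597091135 (-150, array([ 5.1, 13.6])) (-125, array([-0.9, 12.1])) (-100, array([-3.4,  1.3])) (-75, array([-2.8,  2.7])) (-50, array([-2.5,  3.7])) (-25, array([-2.6,  4. ]))
side twin 114 along -59.31980160453306 -17.376513202733967 (-75, array([77.6,  6.2])) (-50, array([77.1,  6.9])) (-25, array([78.4,  7.2]))
t 14.58 pos [580.713  37.317  62.66 ] rpy [179.934  -3.146 102.182] F [-0.316 -1.887  0.11 ] w 11.2
shift [ 0.052  0.012 -0.192] turn [ 0.011 -0.524 -0.003]
```

```bash
python3 -m crank '[[[0,0,-0.07,0,-0.18,0],[0,0,-0.07,0,-0.18,0],[0,0,-0.06,0,-0.16,0],[0,0,0,0,0,0],[0,0,0,0,0,0]]]';python3 m.py;python3 d.py 580.8 38.6 68.5 102.2 0
```

```text
clock: 15.0
eef_pos: [580.7, 38.7, 69.4]
tool_rot: [3.14, 0.004, 1.784]
force: [-0.0, -0.7, 0.1]
width: 11.3
top rod few 0
top twin few 0
side rod 322 along -127.91781951205562 -17.92215385369345 (-125, array([-0.9, 12.2])) (-100, array([-2.3,  6.8])) (-75, array([-2.7,  6.6])) (-50, array([-3.2,  6.6])) (-25, array([-1.7,  6.6]))
side twin 115 along -58.94719044030006 -17.210315636933924 (-75, array([76.8,  6.7])) (-50, array([76.5,  7.3])) (-25, array([78.3,  6.9]))
t 15.1 pos [580.587  38.894  69.286] rpy [179.932   0.161 102.218] F [-0.294  0.254 -0.378] w 11.2
shift [-0.011  0.005  0.026] turn [0.011 0.027 0.003]
```

The rod is level: its top height is constant at 6.6–6.8 mm and its lateral offset shows the same bias as the twin. Now I push gently.

```bash
python3 -m crank '[[[0.1,0,0,0,0,0],[0.1,0,0,0,0,0],[0.1,0,0,0,0,0],[0.1,0,0,0,0,0],[0.1,0,0,0,0,0]]]';python3 -m crank '[[[0.1,0,0,0,0,0],[0.1,0,0,0,0,0],[0.1,0,0,0,0,0],[0.1,0,0,0,0,0],[0,0,0,0,0,0]]]';python3 d.py 572.6 75.5 68.7 102.2 0
```

```text
clock: 15.52
eef_pos: [577.2, 53.2, 69.1]
tool_rot: [3.141, 0.003, 1.782]
force: [0.0, -0.6, 0.6]
width: 11.2
clock: 15.93
eef_pos: [574.1, 67.3, 68.9]
tool_rot: [3.141, 0.003, 1.783]
force: [0.1, -0.2, 0.2]
width: 11.2
t 15.93 pos [574.088  67.281  68.947] rpy [179.964   0.149 102.139] F [ 0.113 -0.194  0.181] w 11.2
shift [0.278 0.009 0.008] turn [ 0.006  0.025 -0.01 ]
```

```bash
python3 -m crank '[[[0.1,0,0,0,0,0],[0.1,0,0,0,0,0],[0.1,0,0,0,0,0],[0.1,0,0,0,0,0]]]';python3 -m crank '[[[0.07,0,0,0,0,0],[0.07,0,0,0,0,0],[0.07,0,0,0,0,0],[0.07,0,0,0,0,0]]]';python3 m.py;python3 d.py 572.6 75.5 68.7 102.2 0
```

```text
clock: 16.27
eef_pos: [571.6, 79.1, 69.0]
tool_rot: [3.141, 0.003, 1.782]
force: [0.3, -2.8, -0.4]
width: 10.8
clock: 16.6
eef_pos: [570.5, 83.9, 69.3]
tool_rot: [3.14, 0.009, 1.78]
force: [-0.3, -3.6, -0.1]
width: 11.4
top rod few 7
top twin few 0
side rod 212 along -81.0032341101863 -16.883800281956404 (-100, array([ 5.2, 13. ])) (-75, array([-1.3, 12.1])) (-50, array([-2.8,  6.3])) (-25, array([-1.8,  6.4]))
side twin 115 along -58.74737008702729 -17.561209059628236 (-75, array([77.5,  6.6])) (-50, array([76.7,  6.9])) (-25, array([77.8,  6.9]))
t 16.7 pos [570.381  84.532  69.252] rpy [179.905   0.47  102.002] F [ 0.232 -2.789  0.989] w 11.3
shift [-0.31   0.01   0.021] turn [ 0.016  0.078 -0.033]
```

```bash
python3 -m crank '[[[0.12,0,0,0,0.05,0],[0.12,0,0,0,0.02,0],[0.12,0,0,0,0,0]]]';python3 -m crank '[[[0.12,0,0,0,0,0],[0.12,0,0,0,0,0],[0.12,0,0,0,0,0]]]';python3 d.py 562.3 122.3 68.9 102.2 0
```

```text
clock: 16.95
eef_pos: [569.1, 90.1, 69.4]
tool_rot: [3.139, 0.007, 1.777]
force: [1.1, -6.5, 1.0]
width: 11.1
clock: 17.2
eef_pos: [567.5, 95.3, 69.5]
tool_rot: [3.139, 0.013, 1.774]
force: [0.5, -6.1, 0.3]
width: 11.1
t 17.2 pos [567.533  95.3    69.487] rpy [179.85    0.735 101.628] F [ 0.541 -6.133  0.261] w 11.1
shift [0.917 0.011 0.008] turn [ 0.024  0.123 -0.095]
```

```bash
python3 -m crank '[[[0.12,0,0,0.02,0.12,-0.08],[0.12,0,0,0,0.03,0],[0.12,0,0,0,0.03,0]]]';python3 -m crank '[[[0.12,0,0,0,0.05,0],[0.12,0,0,0,0.05,0],[0.12,0,0,0,0.05,0]]]';python3 m.py;python3 d.py 562.3 122.3 68.9 102.2 0
```

```text
clock: 17.45
eef_pos: [566.4, 102.3, 69.5]
tool_rot: [3.14, -0.002, 1.78]
force: [1.3, -5.2, -0.3]
width: 11.3
clock: 17.7
eef_pos: [565.0, 108.2, 69.3]
tool_rot: [3.139, -0.012, 1.777]
force: [0.9, -6.3, -1.0]
width: 11.0
top rod 9 along -73.8134016493995 -69.60296834290436 (-75, array([-1.1,  7.2]))
top twin few 0
side rod 145 along -55.86908284845939 -17.392884857173044 (-75, array([ 5. , 12.4])) (-50, array([-2.4, 11.6])) (-25, array([-2.6,  6.2]))
side twin 115 along -60.27956958795244 -17.477929065017307 (-75, array([76.7,  6.5])) (-50, array([76.7,  7.1])) (-25, array([78.1,  7.2]))
t 17.8 pos [564.871 109.226  69.349] rpy [179.865  -0.749 101.823] F [ 0.431 -4.299 -0.909] w 11.0
shift [0.444 0.005 0.021] turn [ 0.023 -0.125 -0.063]
```

```bash
python3 -m crank '[[[0.12,0,0,0.02,-0.1,-0.05],[0.12,0,0,0,0,0],[0.12,0,0,0,0,0]]]';python3 d.py 562.3 122.3 68.9 102.2 0;python3 -m crank '[[[0.1,0,0,0,0,0],[0.1,0,0,0,0,0]]]';python3 d.py 562.3 122.3 68.9 102.2 0
```

```text
clock: 18.05
eef_pos: [563.3, 116.7, 69.3]
tool_rot: [3.141, 0.002, 1.779]
force: [0.1, -1.6, -0.6]
width: 11.0
t 18.05 pos [563.329 116.742  69.33 ] rpy [179.965   0.103 101.936] F [ 0.094 -1.567 -0.566] w 11.0
shift [0.188 0.005 0.014] turn [ 0.006  0.017 -0.044]
clock: 18.22
eef_pos: [562.7, 120.9, 69.4]
tool_rot: [3.14, 0.006, 1.779]
force: [3.1, -17.0, 0.4]
width: 11.2
t 18.22 pos [562.685 120.895  69.369] rpy [179.92    0.321 101.925] F [  3.12  -17.035   0.381] w 11.2
shift [ 0.049 -0.003  0.015] turn [ 0.013  0.054 -0.046]
```

The drag dropped to 1.6 N, then the force rose to 17 N with the tool about 84 mm on, so the rod appears to be home. I ease off and measure the stick-out against the twin.

```bash
python3 -m crank '[[[0,0,0,0,0,0]]]';python3 m.py;python3 d.py 562.3 122.3 68.9 102.2 0
```

```text
clock: 18.3
eef_pos: [562.6, 120.5, 69.3]
tool_rot: [3.141, 0.007, 1.779]
force: [-0.4, -0.6, -0.2]
width: 11.2
top rod 17 along -60.510727250034286 -51.214010743695425 (-75, array([-2.8,  6.7]))
top twin 46 along -60.01827508186629 -33.7744876770361 (-75, array([78.6,  7.6])) (-50, array([79.7,  6.6]))
side rod 92 along -44.738321670832995 -16.81183991700392 (-50, array([ 4.1, 12.2])) (-25, array([-1.5, 13.3]))
side twin 113 along -58.22538629816312 -18.324931192854972 (-75, array([77.2,  7. ])) (-50, array([76.8,  6.8])) (-25, array([78.5,  6.5]))
t 18.4 pos [562.65  120.658  69.346] rpy [179.93    0.359 101.929] F [ 1.24  -4.113 -0.498] w 11.3
shift [ 0.056 -0.     0.015] turn [ 0.012  0.06  -0.045]
```

The rod sticks out 60.5 mm against the twin's 60.0 mm. I release and lift clear.

```bash
python3 -m crank '[[[0,0,0,0,0,0],[0,0,0,0,0,0],[0,0,0,0,0,0],[0,0,0,0,0,0]]]' 0; python3 -m crank '[[[0,0,-0.2,0,0,0],[0,0,-0.5,0,0,0],[0,0,-0.7,0,0,0],[-0.3,0,-0.7,0,0,0],[-0.7,0,-0.7,0,0,0],[-1,0,-0.5,0,0,0],[-1,0,0,0,0,0],[-1,0,0,0,0,0],[-1,0,0,0,0,0],[-1,0,0,0,0,0],[0,0,0,0,0,0]]]'; python3 m.py pics/g.png; python3 -c "
from h import *
p=shot('side','h.png')"
```

```text
clock: 18.73
eef_pos: [561.0, 126.7, 69.0]
tool_rot: [-3.141, -0.001, 1.783]
force: [0.4, 0.6, -0.3]
width: 42.9
clock: 19.65
eef_pos: [601.2, -45.6, 176.0]
tool_rot: [3.14, -0.007, 1.799]
force: [0.5, -0.8, 0.4]
width: 42.6
top rod 96 along -59.899896744872784 -4.395059106893916 (-75, array([0.3, 7.3])) (-50, array([-1.2,  6.6])) (-25, array([-1.4,  7.2]))
top twin 95 along -59.90781763703778 -4.118234702333916 (-75, array([78.7,  7.3])) (-50, array([79. ,  7.7])) (-25, array([79.1,  8.2]))
side rod 115 along -59.5936191391669 -18.182058161851135 (-75, array([-2.7,  5.8])) (-50, array([-2.7,  6.3])) (-25, array([-1.8,  6. ]))
side twin 114 along -59.90150784627676 -17.241239503614693 (-75, array([77. ,  6.8])) (-50, array([77.3,  6.7])) (-25, array([77.9,  7.2]))
```

View pics/g.png

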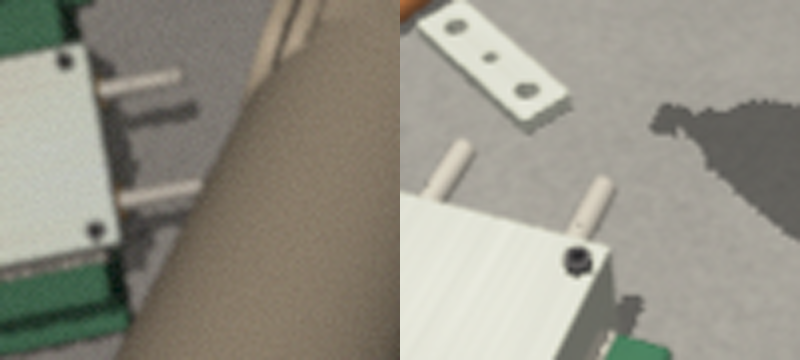

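View pics/h.png

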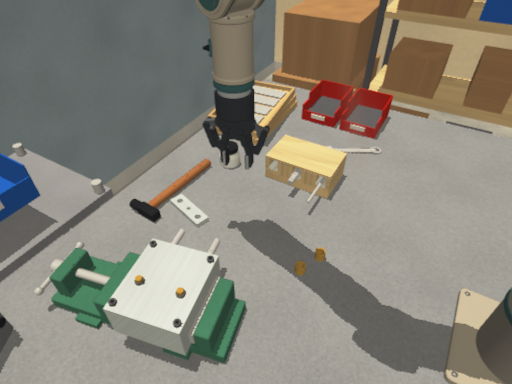

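The fitted rod (end at (603,182) in the crop) sticks out as far as the twin. The gripper hangs free at z ≈ 176, and the bystanders look unmoved. I hand in the job.

```bash
python3 -c "
from cell import ctrl
print(ctrl.read_state()['qd'].round(3)); print(ctrl.finish_job())"
```

```text
[-0.029  0.002 -0.023  0.007 -0.001  0.     0.001]
the job is handed in; nothing more can be done
None
```

The guide rod is fitted in the empty bore and let go, and I handed the job in at about 20 s on the robot's clock; no verdict was reported.

I pulled the rod straight out of the rack and pushed it about 54 mm into the bore. After I let go, its rear end drooped about 3.4°. I took a fresh hold about 28 mm from its rear end, raised it level, and pushed it on under 3–6 N of drag. The drag dropped off when the ball reached the groove.

**Stick-out:** the rod stands out 59.6–59.9 mm, against 59.9 mm for its twin, with both cameras agreeing. Its height matches the twin's to within about 1 mm.

**Force:** the highest wrist reading I saw was 17 N, as the rod touched bottom. That is above the 10 N a straight push should need, but well under the 35 N limit. I only read forces at the end of each move, so a brief higher peak could have been missed.

**Odd reading:** the gripper showed about 11 mm of opening on the 14 mm rod. I found no cause, but the hold never slipped.

**Bystanders:** they look unmoved in the last side picture, but I did not measure them. The jar was partly hidden behind the gripper in that picture.

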